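# Clamp the arm blank and sort the sample parts

## Task

Get the bench ready for drilling: lay the black arm blank flat in the nest of the blue fixture while its clamp is open, then push the red toggle handle all the way down past its dead point, so that the rubber pad holds the blank. Also clear away the loose sample parts, before or after that: every tube into the blue bin, every silver link plate into the yellow bin and every knob into the white bin. Leave the piggy bank, the tape dispenser and the pen where they are.

Things in the scene. Friction and masses are not known exactly. Their poses are not given: they have to be found in the camera images.
- nest (a point): centre of the nest floor on a fixed blue fixture plate (250 x 90 x 12 mm), on the plate's top face, 12 mm above the bench. x runs along the nest towards clamp and handle, y across. The nest is 130 x 44 mm inside, bounded by 10 mm high aluminium corner guides and end walls; its long sides are open over the middle 80 mm, so fingers can reach down beside the blank there
- blank_c (a point): centre of the black anodised arm blank, a loose flat bar 120 (x) x 36 (y) x 16 (z) mm with four bright round spots on top, about 0.2 kg; z up, lies on the bench at first. Either way round fits in the nest; lying there, its centre is 8 mm above the nest floor
- handle (a joint): red toggle handle, rad: near 0 = clamp open, handle 1.30 rad (74 degrees) above level, pointing away from the nest; grows as the handle is pushed down and away; 1.30 = at its stop, handle level. Dead point near 1.15: just short of it the pad pushes the handle back, past it the handle stays down by itself. Needs about 5 N at its end with the blank underneath
- pivot (a point): hinge axis of the red handle (fixed on the fixture, 131 mm along the nest's x from its centre, 46 mm above the nest floor); axis along the nest's y
- handle_end (a point): centre of the round end of the red handle, 105 mm from the hinge; the grip is a red rod 18 mm thick covering the outer 65 mm
- pad: black rubber pad, 15 mm wide, on the sprung spindle at the end of the clamp's steel arm; origin at its foot. Clamp open: the arm stands upright beyond the nest's clamp end, 55 to 95 mm from the nest centre, up to about 100 mm above the bench. The handle swings it down on to the blank's top, 40 mm from the nest centre
- bin_blue: blue bin, for the tubes: open plastic tray 108 (x) x 148 (y) x 40 (z) mm, walls and floor 4 to 5 mm, fixed to the bench; origin at the centre of its underside. The three bins may stand in any order
- bin_yellow: yellow bin, for the link plates: open plastic tray 108 (x) x 148 (y) x 40 (z) mm, walls and floor 4 to 5 mm, fixed to the bench; origin at the centre of its underside. The three bins may stand in any order
- bin_white: white bin, for the knobs: open plastic tray 108 (x) x 148 (y) x 40 (z) mm, walls and floor 4 to 5 mm, fixed to the bench; origin at the centre of its underside. The three bins may stand in any order
- tube1_c (a point): centre of a loose dark green anodised tube sample, 44 mm tall: round tube 28 mm across standing on an aluminium foot 34 x 34 x 8 mm; z along the tube, away from the foot; centre 22 mm above the underside. May be absent
- tube2_c (a point): centre of a loose orange anodised tube sample, 44 mm tall: round tube 28 mm across standing on an aluminium foot 34 x 34 x 8 mm; z along the tube, away from the foot; centre 22 mm above the underside. May be absent
- tube3_c (a point): centre of a loose dark purple anodised tube sample, 44 mm tall: round tube 28 mm across standing on an aluminium foot 34 x 34 x 8 mm; z along the tube, away from the foot; centre 22 mm above the underside. May be absent
- link1_c (a point): centre of a loose silver aluminium link plate 56 (x) x 22 (y) x 12 (z) mm with two dark round spots on top, lying flat. May be absent
- link2_c (a point): centre of a loose silver aluminium link plate 56 (x) x 22 (y) x 12 (z) mm with two dark round spots on top, lying flat. May be absent
- knob1_c (a point): centre (13 mm above the underside) of a loose red anodised knob, 26 mm tall: disc 34 mm across and 12 mm thick with a hub 16 mm across and 14 mm tall on top; z along the hub. May be absent
- knob2_c (a point): centre (13 mm above the underside) of a loose gold anodised knob, 26 mm tall: disc 34 mm across and 12 mm thick with a hub 16 mm across and 14 mm tall on top; z along the hub. May be absent
- knob3_c (a point): centre (13 mm above the underside) of a loose blue anodised knob, 26 mm tall: disc 34 mm across and 12 mm thick with a hub 16 mm across and 14 mm tall on top; z along the hub. May be absent
- piggy: white china piggy bank, about 85 mm wide, 100 mm tall, loose; origin under its centre; leave alone
- dispenser: black tape dispenser 130 x 55 x 65 mm, loose; origin under its centre; leave alone
- pen: white and blue pen 130 mm long, loose; leave alone

How it is judged:
On the way, in this order (a step that is already met when the one before it is completed fails the run):
1. the blank lies flat in the nest with the clamp still open (horizontal distance between blank_c and nest below 0.01 m and angle between the x axis of blank_c and the x axis of nest, either way round below 0.12 rad and z of blank_c in the frame of nest between 0.004 and 0.0115 m and angle between blank_c's own z axis and vertical below 0.05 rad and value of joint handle below 0.4 rad), for 0.2 s.
2. the handle is down past its dead point and the pad presses on the blank (horizontal distance between blank_c and nest below 0.01 m and angle between the x axis of blank_c and the x axis of nest, either way round below 0.12 rad and z of blank_c in the frame of nest between 0.004 and 0.0115 m and angle between blank_c's own z axis and vertical below 0.05 rad and value of joint handle above 1.22 rad and contact force between pad and blank above 3 N), for 0.2 s.
At the end, for the whole second after the job is handed in: Blank flat in the nest (centre within 10 mm, 0.12 rad), handle past 1.22 rad, pad pressing on it with over 3 N; every tube present rests in the blue bin, every link in the yellow, every knob in the white (centre 4 mm or more inside the walls, under 48 mm above the bin's underside) (all of step 2 and velocity of joint handle below 0.05 rad/s and x of tube1_c in the frame of bin_blue between -0.05 and 0.05 m and y of tube1_c in the frame of bin_blue between -0.07 and 0.07 m and z of tube1_c in the frame of bin_blue between 0 and 0.048 m and linear speed of each of tube1, tube2, tube3, link1, link2, knob1, knob2, knob3 below 0.02 m/s and x of tube2_c in the frame of bin_blue between -0.05 and 0.05 m and y of tube2_c in the frame of bin_blue between -0.07 and 0.07 m and z of tube2_c in the frame of bin_blue between 0 and 0.048 m and x of tube3_c in the frame of bin_blue between -0.05 and 0.05 m and y of tube3_c in the frame of bin_blue between -0.07 and 0.07 m and z of tube3_c in the frame of bin_blue between 0 and 0.048 m and x of link1_c in the frame of bin_yellow between -0.05 and 0.05 m and y of link1_c in the frame of bin_yellow between -0.07 and 0.07 m and z of link1_c in the frame of bin_yellow between 0 and 0.048 m and x of link2_c in the frame of bin_yellow between -0.05 and 0.05 m and y of link2_c in the frame of bin_yellow between -0.07 and 0.07 m and z of link2_c in the frame of bin_yellow between 0 and 0.048 m and x of knob1_c in the frame of bin_white between -0.05 and 0.05 m and y of knob1_c in the frame of bin_white between -0.07 and 0.07 m and z of knob1_c in the frame of bin_white between 0 and 0.048 m and x of knob2_c in the frame of bin_white between -0.05 and 0.05 m and y of knob2_c in the frame of bin_white between -0.07 and 0.07 m and z of knob2_c in the frame of bin_white between 0 and 0.048 m and x of knob3_c in the frame of bin_white between -0.05 and 0.05 m and y of knob3_c in the frame of bin_white between -0.07 and 0.07 m and z of knob3_c in the frame of bin_white between 0 and 0.048 m); the robot touches nothing.
It fails at once if the piggy bank is moved more than 30 mm (distance of piggy from where it was at the start of the episode above 0.03 m).
It fails at once if the tape dispenser is moved more than 30 mm (distance of dispenser from where it was at the start of the episode above 0.03 m).
It fails at once if the pen is moved more than 30 mm (distance of pen from where it was at the start of the episode above 0.03 m).
Of tube1, tube2, tube3, link1, link2, knob1, knob2, knob3 only 6 to 8 are there at a start; the rules pass over those that are not, and their reading is None.
At some moment in a run one of tube1, tube2, tube3, link1, link2, knob1, knob2, knob3 may be knocked a few centimetres aside while the robot is not near it.
Once in a run the grip may slacken for a moment while it holds something.
It also fails if it takes over 208 s, if anything falls off the work surface, if the arm or the gripper's body presses on something with over 40 N, if the wrist force passes 120 N, or if a joint passes its speed limit or range.

## Robot

A 6-joint arm with a two-finger parallel gripper is mounted at the origin on the work surface. World frame = base frame: x ahead of the robot, y to its left, z up, the work surface at z = 0. Lengths are in m, angles in rad, forces in N, time in s.
With the tool pointing down it reaches from about 0.375 to 0.975 m from the base axis. Payload 3.8 kg.
Tool frame: the origin (TCP) lies on the centre line of the jaws, within the pads' length; the fingertips stand 14 mm ahead of it and the grasp point (between the pads) lies 5 mm behind it; z points along the fingers, y is the line along which they close (so a half turn about z gives the same grasp; the last joint's range is limited). The gripper opens to 85 mm and grips with 20 to 120 N. Pads are 22 mm wide; open, the fingers measure 114 mm over their backs; the gripper's body (76 mm by 85 mm) begins 54 mm behind the grasp point. The pads swing forward as they close: fully open they stand 13 mm farther back than shut.
Start: joints at [-1.332, 0.264, 1.604, -0, 1.274, -0.037], TCP at [0.184, -0.649, 0.245] pointing down, gripper open.
Joint ranges: [-2.63, 2.63], [-0.94, 2.18], [0.31, 2.57], [-1.31, 4.45], [0, 2.66], [-2.55, 2.55]. Speed limits (rad/s): [2.57, 2.57, 3.14, 3.14, 3.14, 3.14].

## Interface

Orientations are given as a rotation vector (axis times angle).
In Python, from workcell import bot, eyes, spot_in gives the robot as it stands.
- The arm moves only by the tool carry_out, never from a script. Its argument "series" is text: rows parted by semicolons, each of 4 numbers parted by spaces: the shift along the world's x, y, z in m, then the turn about the world's z in degrees. In form: tx ty tz roll; .... A call has 1 to 20 rows; each row shifts and turns the commanded pose from where the row before left it; what a row does not reach is not made up. A row lasts 1/8 s, in which the tool goes at most 62.5 mm and 10.7 degrees, less where a joint would pass 70% of its speed; a pose out of reach is approached as far as the arm can. A call is refused whole if a number of a shift passes 0.0625 or a number of a turn 10.7, either way. A call with a gripper value outside its range is refused whole. "jaw" is the gripper command: -1 is shut, 1 is fully open, values between are in proportion, set as the call begins (left out, the last holds). The fingers move at their own pace and stop on an object; "grip_force" is the grip in N (left out, the last holds). Time passes only in rows, so rows that do not move let the fingers close. It gives the time, the measured TCP pose, the force, the opening and the grip force at its end, in the units of the state.
- bot.read_state(): the state, without advancing time (a new reading comes with each control period).
- eyes.read_camera(name): name is "side" or "top"; returns (picture, depth): 400x640x3 uint8, blue, green, red; 400x640 float32, m along the optical axis (not along the pixel's ray), 0 where there is no reading.
- eyes.get_calibration(name): a dict with "K" (3x3 intrinsics, pixels), "position" and "rotation" of the camera in the world. Camera axes: x right, y down, z forward; pixel columns grow to the right and rows downward; lengths in m; the calibration is good to about 2 mm. A picture is of the moment at which its call begins. get_calibration takes no time and is no camera call.
- bot.finish_job(): hands the job in; it is judged then, once.
Trained networks look in the newest picture that a camera, given by its name, has taken for a name from the list of things; names that differ only in an ending like _2 or _b are one class to them, and where a whole thing is asked for, a point or a joint stands for the part that bears it (a point fixed in the world has none). Each returns a list of dicts, best first, with "score" (0 to 1); they miss things now and then, are a little off and sometimes report something else, mostly with a low value. They report only what shows in the picture. A call takes as long as a camera call.
- spot_in(camera, target): "rect" ([centre column, centre row, width, height] in pixels, round what is visible of it).
The state is a dict: "time": time; "q": joint angles; "joint_vel": joint speeds; "joint_torque": joint torques, N m; "tool_pos": TCP position; "tcp_rot": TCP orientation; "wrist_force": force on the tool from outside, world axes, zero at the start; "torque": the same for the moment, N m; "width": opening from 0.0 (shut) to 1.0 (fully open); "grip_force": force on a finger pad.
Only numpy, scipy, OpenCV 4.12 (cv2) and the standard library are available. Lean on these libraries where they do the work, as an engineer would, in place of code of your own. Each camera call takes 0.05 s, during which the arm holds its last target. There are 200 camera calls.

## Working session

There is one attempt and no reset: what is moved stays moved. The work goes in short steps, Python scripts to look and compute and a tool call to move; the robot and the scene stay as the last step left them, time stands still between calls to the robot, and variables do not carry over. Pictures are saved under pics/ and viewed, at most 14 in all, crops included, and the job is handed in when it is done.

Besides the shell and the picture viewer there is one more tool, called after ">>>" as name(argument=value, ...) on one line, values as JSON. carry_out: Moves the arm, as the interface text tells. Its arguments: {"type":"object","properties":{"series":{"type":"string"},"jaw":{"type":"number"},"grip_force":{"type":"number"}},"required":["series"]}

```bash
mkdir -p pics
cat > h.py <<'E'
import numpy as np, cv2
from workcell import bot, eyes, spot_in
def grab(cam):
    im,d=eyes.read_camera(cam); c=eyes.get_calibration(cam)
    K=np.array(c["K"]);R=np.array(c["rotation"]);p=np.array(c["position"])
    if R.shape!=(3,3): R=cv2.Rodrigues(R)[0]
    v,u=np.mgrid[0:400,0:640]
    P=np.stack([(u-K[0,2])/K[0,0]*d,(v-K[1,2])/K[1,1]*d,d],-1)@R.T+p
    P[d==0]=np.nan
    return im,d,P
E
python3 - <<'E'
from h import *
s=bot.read_state();print(s)
for c in("top","side"):
    im,d,P=grab(c);cv2.imwrite(f"pics/{c}0.png",im);print(c,eyes.get_calibration(c))
    np.save(f"{c}0.npy",P)
    for n in "blank_c handle handle_end nest bin_blue bin_yellow bin_white tube1_c tube2_c tube3_c link1_c link2_c knob1_c knob2_c knob3_c piggy dispenser pen pad".split():
        r=spot_in(c,n)
        out=[]
        for x in r[:3]:
            u,v=map(int,x["rect"][:2]); out.append((round(x["score"],2),[round(a) for a in x["rect"]],np.round(P[min(v,399),min(u,639)],3).tolist()))
        print(n,out)
E
```

```text
{'time': 0.0, 'q': array([-1.33189873e+00,  2.64761480e-01,  1.60539657e+00, -8.89917370e-06,
        1.27369841e+00, -3.69293213e-02]), 'joint_vel': array([ 6.79588683e-05,  1.41301371e-03,  2.79682164e-04, -5.02189141e-04,
       -1.63484639e-04, -1.84192254e-03]), 'joint_torque': array([ 1.19130527e-04, -5.15114129e+01, -3.67312932e+01,  1.04818469e-04,
        1.28784249e-02, -4.98170337e-06]), 'tool_pos': array([ 0.18363949, -0.64880099,  0.2439442 ]), 'tcp_rot': array([-3.10953262e+00, -4.31590293e-01,  3.71514032e-04]), 'wrist_force': array([-0.37189048,  0.02233523,  0.20511548]), 'torque': array([-0.01447224, -0.0221271 ,  0.02789448]), 'grip_force': 0.0, 'width': 1.0004563367605965}
top {'K': array([[396.62904351,   0.        , 320.0568542 ],
       [  0.        , 396.62904351, 198.45259339],
       [  0.        ,   0.        ,   1.        ]]), 'position': array([ 0.40965815, -0.01299394,  1.26655004]), 'rotation': array([-2.11931561,  2.15125222, -0.17522217])}
blank_c [(0.9, [426, 253, 24, 35], [0.439, -0.338, 0.018]), (0.59, [336, 228, 13, 16], [0.526, -0.063, 0.011])]
h
[... 2207 characters left out ...]
, 0.02, 0.027])]
link1_c [(0.73, [302, 258, 23, 10], [0.523, -0.079, 0.011])]
link2_c [(0.65, [266, 156, 75, 80], [0.424, 0.414, -0.002])]
knob1_c [(0.54, [306, 231, 9, 7], [0.536, 0.007, 0.015]), (0.38, [267, 260, 13, 12], [0.44, -0.092, 0.021])]
knob2_c [(0.61, [303, 207, 12, 15], [0.537, 0.112, 0.013])]
knob3_c [(0.69, [267, 260, 13, 11], [0.44, -0.092, 0.021]), (0.58, [407, 259, 8, 38], [0.777, -0.1, 0.008]), (0.29, [266, 226, 18, 16], [0.434, 0.021, 0.027])]
piggy [(0.61, [395, 385, 53, 30], [0.649, -0.443, 0.099])]
dispenser [(0.85, [336, 169, 41, 26], [0.644, 0.26, 0.037]), (0.45, [289, 133, 12, 33], [0.505, 0.352, 0.113])]
pen [(0.64, [407, 258, 11, 39], [0.777, -0.1, 0.008])]
pad []
```

Run:
```python
import cv2
a=cv2.imread("pics/top0.png")[130:310,160:500];cv2.imwrite("pics/top0c.png",cv2.resize(a,(800,424),interpolation=cv2.INTER_CUBIC))
b=cv2.imread("pics/side0.png")[90:400,190:450];cv2.imwrite("pics/side0c.png",cv2.resize(b,(503,600),interpolation=cv2.INTER_CUBIC))
```

```text
(no output)
```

View pics/top0c.png

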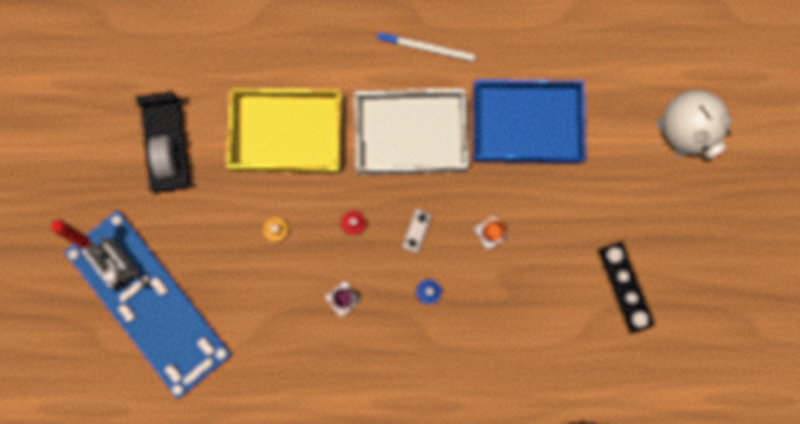

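View pics/side0c.png

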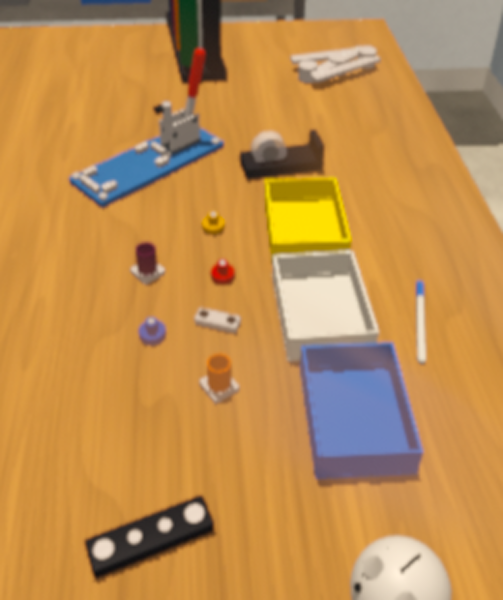

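The pictures show two tubes (orange at top (369,228), purple at (305,257)) and one link at (337,228). They also show red (310,225), gold (277,227) and blue (342,254) knobs, the blank at (426,253), and the fixture at lower left with its handle up. Next I'll get precise poses.

```bash
cat > m.py <<'E'
from h import *
def rect(pts):
    (c,wh,a)=cv2.minAreaRect(pts.astype(np.float32)); w,h=wh
    if w<h: w,h,a=h,w,a+90
    return np.round(c,4).tolist(),round(w,3),round(h,3),round((a+90)%180-90,1)
E
python3 - <<'E'
from m import *
T=np.load("top0.npy");im=cv2.imread("pics/top0.png");hsv=cv2.cvtColor(im,cv2.COLOR_BGR2HSV)
S=np.load("side0.npy");hs=cv2.cvtColor(cv2.imread("pics/side0.png"),cv2.COLOR_BGR2HSV)
def near(P,x,y,r): return np.hypot(P[...,0]-x,P[...,1]-y)<r
for nm,x,y,r,zl in [("blank",.44,-.345,.09,.009),("orange",.524,-.18,.05,.03),("purple",.439,.025,.05,.03),("link",.524,-.068,.05,.007),("red",.535,.011,.04,.007),("gold",.532,.12,.04,.007),("blue",.44,-.088,.04,.007)]:
    for P,c in((T,"top"),(S,"side")):
        m=near(P,x,y,r)&(P[...,2]>zl)
        print(nm,c,m.sum(),rect(P[m][:,:2]),"med",np.round(np.median(P[m],0),3),"zmax",P[m][:,2].max().round(3))
for P,h,c in((T,hsv,"top"),(S,hs,"side")):
    m=near(P,.45,.3,.2)&(h[...,0]>95)&(h[...,0]<125)&(h[...,1]>120)&(P[...,2]<.03)&(P[...,2]>.003)
    print("plate",c,m.sum(),rect(P[m][:,:2]),np.median(P[m][:,2]))
    for nm,x,y,lo,hi,sm in (("blueb",.67,-.22,95,125,100),("yel",.668,.12,20,35,100)):
        m=near(P,x,y,.13)&(h[...,0]>lo)&(h[...,0]<hi)&(h[...,1]>sm); print(nm,c,rect(P[m][:,:2]),np.nanmax(P[m][:,2]))
    m=near(P,.66,-.05,.1)&(P[...,2]>.03);print("white",c,rect(P[m][:,:2]))
a=cv2.imread("pics/top0.png")[205:305,175:265];cv2.imwrite("pics/fix.png",cv2.resize(a,(540,600),interpolation=cv2.INTER_CUBIC))
E
```

```text
blank top 453 ([0.444, -0.3438], 0.12, 0.037, 18.5) med [ 0.443 -0.343  0.016] zmax 0.024
blank side 1292 ([0.4443, -0.3468], 0.12, 0.038, 18.4) med [ 0.442 -0.35   0.016] zmax 0.02
orange top 28 ([0.5199, -0.1671], 0.027, 0.024, -46.2) med [ 0.521 -0.166  0.043] zmax 0.048
orange side 124 ([0.5206, -0.17], 0.028, 0.026, 85.5) med [ 0.52  -0.173  0.039] zmax 0.047
purple top 22 ([0.4352, 0.0349], 0.025, 0.024, 88.7) med [0.434 0.033 0.045] zmax 0.052
purple side 94 ([0.4339, 0.0314], 0.03, 0.026, -65.8) med [0.435 0.028 0.038] zmax 0.046
link top 121 ([0.5298, -0.0745], 0.071, 0.044, -56.0) med [ 0.525 -0.066  0.012] zmax 0.018
link side 165 ([0.5241, -0.07], 0.055, 0.024, -22.2) med [ 0.524 -0.072  0.011] zmax 0.015
red top 86 ([0.535, 0.0188], 0.032, 0.031, 27.3) med [0.535 0.019 0.012] zmax 0.03
red side 108 ([0.536, 0.0125], 0.031, 0.03, -1.0) med [0.536 0.011 0.012] zmax 0.027
gold top 90 ([0.5388, 0.1253], 0.054, 0.032, 5.9) med [0.528 0.123 0.013] zmax 0.034
gold side 87 ([0.5274, 0.1184], 0.031, 0.03, -0.5) med [0.528 0.115 0.012] zmax 0.027
blue top 88 ([0.4423, -0.0806], 0.031, 0.031, -64.5) med [ 0.443 -0.08   0.013] zmax 0.028
blue side 133 ([0.4431, -0.0862], 0.031, 0.029, 2.9) med [ 0.443 -0.089  0.012] zmax 0.03
plate top 1307 ([0.4333, 0.2946], 0.245, 0.087, 38.8) 0.012460591009302746
blueb top ([0.6678, -0.2194], 0.146, 0.107, 88.2) 0.0452173855468887
yel top ([0.6667, 0.1145], 0.158, 0.12, 88.0) 0.04595060177728061
white top ([0.6569, -0.0549], 0.19, 0.109, -89.7)
plate side 725 ([0.433, 0.2864], 0.244, 0.086, 38.0) 0.010798168334756997
blueb side ([0.6672, -0.2235], 0.144, 0.102, 87.4) 0.04231865198786022
yel side ([0.6355, 0.138], 0.216, 0.19, 87.7) 0.042630976119373276
white side ([0.6571, -0.0557], 0.188, 0.11, 89.9)
```

View pics/fix.png

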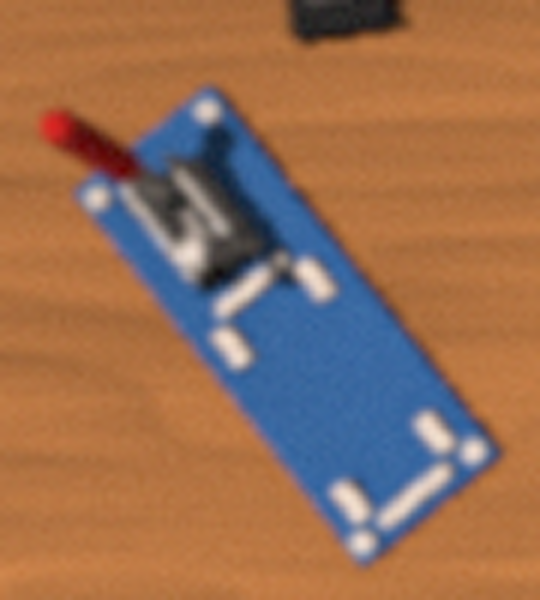

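```bash
cat >> m.py <<'E'
def ray(cam,u,v,z):
    c=eyes.get_calibration(cam);K=np.array(c["K"]);R=cv2.Rodrigues(np.array(c["rotation"]))[0];p=np.array(c["position"])
    d=R@np.array([(u-K[0,2])/K[0,0],(v-K[1,2])/K[1,1],1]);return (p+d*(z-p[2])/d[2])[:2]
E
python3 - <<'E'
from m import *
for n,pts in dict(walls=[(417,495),(244,290)],guides=[(433,432),(350,498),(315,278),(232,348)]).items():
    w=np.array([ray("top",175+a/6-.4,205+b/6-.4,.022) for a,b in pts]);print(n,w.round(4).tolist(),w.mean(0).round(4))
    if n=="walls": e=w[1]-w[0];print(np.hypot(*e),np.degrees(np.arctan2(e[1],e[0])))
    else: e=(w[2]+w[3]-w[0]-w[1])/2;print(np.hypot(*e),np.degrees(np.arctan2(e[1],e[0])))
# white guides from side
im=cv2.imread("pics/side0.png");P=np.load("side0.npy")
hs=cv2.cvtColor(im,cv2.COLOR_BGR2HSV);y=np.radians(39)
q=P[...,:2]-[.433,.290]; a=q@[np.cos(y),np.sin(y)];b=q@[-np.sin(y),np.cos(y)]
m=(abs(a)<.13)&(abs(b)<.05)&(hs[...,1]<70)&(hs[...,2]>150)&(P[...,2]<.04)
n,l,st,ce=cv2.connectedComponentsWithStats(m.astype(np.uint8))
for i in range(1,n):
    if st[i,4]>3: print(st[i,4],P[l==i].mean(0).round(4),a[l==i].mean().round(3),b[l==i].mean().round(3))
E
```

```text
walls [[0.344, 0.2234], [0.4493, 0.3149]] [0.3966 0.2691]
0.13944114948252445 40.98512242217932
guides [[0.3755, 0.2157], [0.343, 0.2576], [0.4549, 0.2782], [0.4197, 0.3202]] [0.3983 0.2679]
0.09997006154688724 38.708911379380766
11 [0.5434 0.3412 0.0124] 0.118 -0.03
21 [0.4186 0.3187 0.0181] 0.007 0.031
25 [0.4461 0.3213 0.0172] 0.03 0.016
27 [0.4529 0.2797 0.0179] 0.009 -0.02
118 [0.3517 0.2273 0.0168] -0.103 0.002
```

>>> carry_out(series="0.0314 0.0376 -0.0125 2.7; 0.0314 0.0376 -0.0125 0; 0.0314 0.0376 -0.0125 0; 0.0314 0.0376 -0.0125 0; 0.0314 0.0376 -0.0125 0; 0.0314 0.0376 -0.0125 0; 0.0314 0.0376 -0.0125 0; 0.0314 0.0376 -0.0125 0; 0 0 -0.03 0; 0 0 -0.03 0; 0 0 0 0; 0 0 0 0", jaw=1, grip_force=60)

```text
time: 3.5
tool_pos: [0.4355, -0.3493, 0.0863]
tcp_rot: [3.1, 0.505, 0.001]
wrist_force: [0.1, 0.8, 0.8]
width: 1.0
grip_force: 0.0
```

>>> carry_out(series="0 0 -0.03 0; 0 0 -0.025 0; 0 0 -0.014 0; 0 0 0 0; 0 0 0 0")

```text
time: 4.12
tool_pos: [0.4359, -0.3496, 0.0176]
tcp_rot: [3.099, 0.505, 0.002]
wrist_force: [0.0, 0.1, 0.7]
width: 1.002
grip_force: 0.0
```

>>> carry_out(series="0 0 0 0; 0 0 0 0; 0 0 0 0; 0 0 0 0; 0 0 0 0; 0 0 0 0; 0 0 0 0; 0 0 0 0", jaw=-1)

```text
time: 5.12
tool_pos: [0.4356, -0.3492, 0.017]
tcp_rot: [3.1, 0.505, 0.001]
wrist_force: [0.8, -0.6, 6.0]
width: 0.403
grip_force: 61.7
```

>>> carry_out(series="0 0 0.05 0; 0 0 0.05 0; -0.00575 0.0493 0.02 1.69; -0.00575 0.0493 0 1.69; -0.00575 0.0493 0 1.69; -0.00575 0.0493 0 1.69; -0.00575 0.0493 0 1.69; -0.00575 0.0493 0 1.69; -0.00575 0.0493 0 1.69; -0.00575 0.0493 0 1.69; -0.00575 0.0493 0 1.69; -0.00575 0.0493 0 1.69; -0.00575 0.0493 0 1.69; -0.00575 0.0493 0 1.71; 0 0 -0.04 0; 0 0 0 0; 0 0 0 0")

```text
time: 7.25
tool_pos: [0.3657, 0.2423, 0.0962]
tcp_rot: [2.963, 1.043, -0.002]
wrist_force: [0.2, 0.1, -0.9]
width: 0.406
grip_force: 61.0
```

Run:
```python
from m import *
s=bot.read_state();print(s["tool_pos"],s["width"],s["grip_force"])
im,d,P=grab("top");cv2.imwrite("pics/t1.png",im);np.save("t1.npy",P)
im2,d,P2=grab("side");cv2.imwrite("pics/s1.png",im2);np.save("s1.npy",P2)
a=cv2.resize(im[205:325,175:285],(550,600),interpolation=cv2.INTER_CUBIC)
b=cv2.resize(im2[90:210,220:330],(250,273),interpolation=cv2.INTER_CUBIC)
c=np.zeros((600,800,3),np.uint8);c[:,:550]=a;c[:273,550:]=b;cv2.imwrite("pics/c1.png",c)
```

```text
[0.36567162 0.24232441 0.09623773] 0.40608969754261703 60.953088998794556
```

View pics/c1.png

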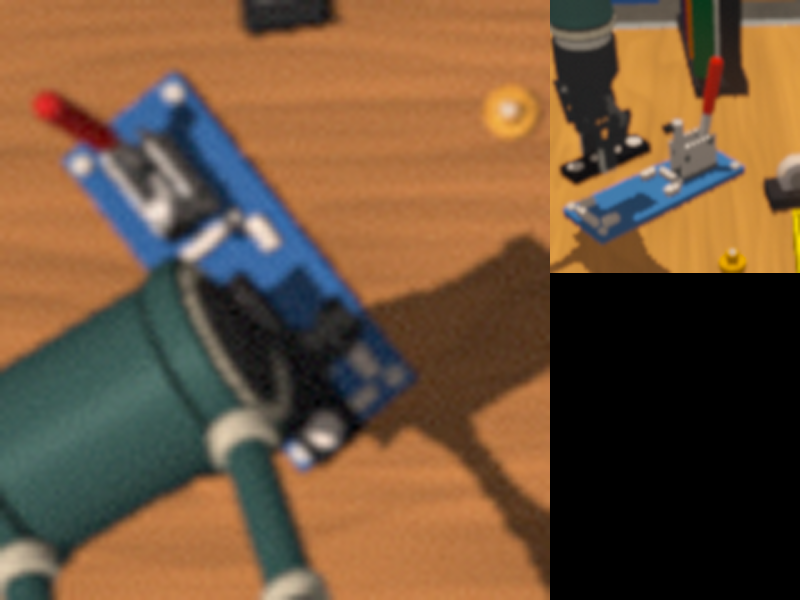

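>>> carry_out(series="0 0 -0.025 0; 0 0 -0.025 0; 0 0 0 0; 0 0 0 0; 0 0 0 0")

```text
time: 7.98
tool_pos: [0.3673, 0.2435, 0.0478]
tcp_rot: [-2.963, -1.043, -0.005]
wrist_force: [-0.4, 0.5, -1.3]
width: 0.403
grip_force: 60.9
```

Run:
```python
from m import *
s=bot.read_state();print(s["tool_pos"],s["wrist_force"])
im,d,P=grab("side");cv2.imwrite("pics/s2.png",im);np.save("s2.npy",P)
hs=cv2.cvtColor(im,cv2.COLOR_BGR2HSV);y=np.radians(38.8)
q=P[...,:2]-[.398,.267]; a=q@[np.cos(y),np.sin(y)];b=q@[-np.sin(y),np.cos(y)]
m=(abs(a)<.12)&(abs(b)<.06)&(hs[...,1]<90)&(hs[...,2]>150)&(P[...,2]<.07)
n,l,st,ce=cv2.connectedComponentsWithStats(m.astype(np.uint8))
for i in range(1,n):
    if st[i,4]>3: print(st[i,4],ce[i].round(1),P[l==i].mean(0).round(4),a[l==i].mean().round(4),b[l==i].mean().round(4))
m=(abs(a)<.12)&(abs(b)<.06)&(hs[...,2]<75)&(P[...,2]<.047)&(P[...,2]>.036)
print("dark",m.sum(),a[m].min(),a[m].max(),b[m].min(),b[m].max())
cv2.imwrite("pics/c2.png",cv2.resize(im[100:220,220:340],(600,600),interpolation=cv2.INTER_CUBIC))
```

```text
[0.36731679 0.24347743 0.04778917] [-0.35738192  0.54173835 -1.27060227]
4 [280.5 148.5] [0.4792 0.3438 0.0632] 0.1114 0.009
13 [282.5 152.6] [0.4851 0.3266 0.0582] 0.1052 -0.0082
43 [269.3 164.1] [0.4407 0.3316 0.0142] 0.0738 0.0236
20 [258.2 165. ] [0.4096 0.2784 0.0466] 0.0162 0.0016
27 [273. 172.] [0.4529 0.2803 0.0175] 0.0511 -0.024
9 [231.8 176.3] [0.3348 0.2241 0.0458] -0.0761 0.0062
dark 172 -0.09055796577250295 0.024062754151986013 -0.032707888608582515 0.017580147842232212
```

View pics/c2.png

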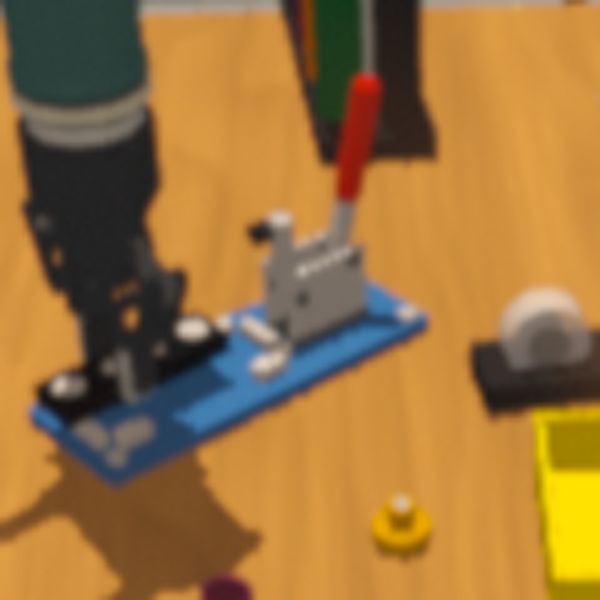

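>>> carry_out(series="0.0111 0.0096 0 0; 0.0111 0.0096 0 0; 0 0 0 0; 0 0 0 0; 0 0 -0.006 0; 0 0 -0.006 0; 0 0 -0.005 0; 0 0 0 0; 0 0 0 0")

```text
time: 9.15
tool_pos: [0.3881, 0.262, 0.029]
tcp_rot: [2.963, 1.043, -0.0]
wrist_force: [0.1, 0.0, -1.2]
width: 0.4
grip_force: 61.0
```

>>> carry_out(series="0 0 -0.001 0; 0 0 0 0; 0 0 0 0")

```text
time: 9.52
tool_pos: [0.3881, 0.262, 0.029]
tcp_rot: [2.963, 1.044, -0.001]
wrist_force: [-2.8, -1.2, 7.7]
width: 0.404
grip_force: 62.1
```

>>> carry_out(series="0 0 0 0; 0 0 0 0; 0 0 0 0; 0 0 0 0; 0 0 0.03 0; 0 0 0.04 0; 0 0 0.05 0; -0.02 -0.05 0.03 0; -0.01 -0.06 0 0; 0 -0.06 0 0; 0 -0.06 0 0; 0 0 0 0; 0 0 0 0", jaw=0.5)

```text
time: 11.15
tool_pos: [0.3582, 0.0321, 0.1783]
tcp_rot: [-2.964, -1.04, -0.001]
wrist_force: [0.1, -0.7, 0.5]
width: 0.753
grip_force: 0.0
```

Run:
```python
from m import *
s=bot.read_state();print(s["tool_pos"],s["wrist_force"])
y=np.radians(38.8)
out=[]
for cam in("top","side"):
    im,d,P=grab(cam);cv2.imwrite(f"pics/{cam}3.png",im)
    hs=cv2.cvtColor(im,cv2.COLOR_BGR2HSV)
    q=P[...,:2]-[.398,.267]; a=q@[np.cos(y),np.sin(y)];b=q@[-np.sin(y),np.cos(y)]
    m=(abs(a)<.08)&(abs(b)<.04)&(hs[...,1]<90)&(hs[...,2]>150)&(P[...,2]<.07)
    n,l,st,ce=cv2.connectedComponentsWithStats(m.astype(np.uint8))
    for i in range(1,n):
        if st[i,4]>3: print(cam,st[i,4],ce[i].round(1),P[l==i].mean(0).round(4),a[l==i].mean().round(4),b[l==i].mean().round(4))
    m=(abs(a)<.06)&(abs(b)<.02)
    X=np.c_[a[m],b[m],np.ones(m.sum())];print(np.linalg.lstsq(X,P[m][:,2],rcond=None)[0].round(4))
    c=im[205:305,175:275] if cam=="top" else im[110:210,225:325]
    out.append(cv2.resize(c,(400,400),interpolation=cv2.INTER_CUBIC))
cv2.imwrite("pics/c3.png",np.hstack(out))
```

```text
[0.35822063 0.03208969 0.1782774 ] [ 0.05778157 -0.6540885   0.53789539]
top 73 [213.5 257.7] [0.4348 0.3207 0.0189] 0.0623 0.0188
top 33 [226.9 251.3] [0.4538 0.2791 0.0201] 0.0511 -0.0256
top 31 [219.7 258.6] [0.4314 0.2987 0.0288] 0.0459 0.0038
top 13 [225.6 266.4] [0.4075 0.2803 0.0278] 0.0158 0.0044
top 16 [231.5 274. ] [0.3842 0.2614 0.0289] -0.0142 0.0043
top 164 [242.4 285.1] [0.35   0.2295 0.0181] -0.0609 0.0008
top 31 [237.5 281.6] [0.3612 0.2424 0.0291] -0.0441 0.0039
[-0.0029  0.2501  0.0264]
side 48 [266.8 165.7] [0.4337 0.3081 0.0234] 0.0535 0.0097
side 7 [258.  170.3] [0.4076 0.2781 0.0274] 0.0144 0.0027
side 23 [273.3 172. ] [0.4542 0.2777 0.019 ] 0.0505 -0.0269
side 10 [249.8 174. ] [0.3835 0.2598 0.0273] -0.0158 0.0035
side 16 [242.4 177.8] [0.3625 0.2403 0.028 ] -0.0444 0.0015
side 8 [228.9 180.9] [0.3204 0.2461 0.0145] -0.0736 0.0324
side 39 [244.6 187. ] [0.3699 0.2077 0.0171] -0.059 -0.0286
side 5 [239.2 186.6] [0.3547 0.206  0.0207] -0.072 -0.0204
[-0.0165  0.2808  0.0257]
```

View pics/c3.png

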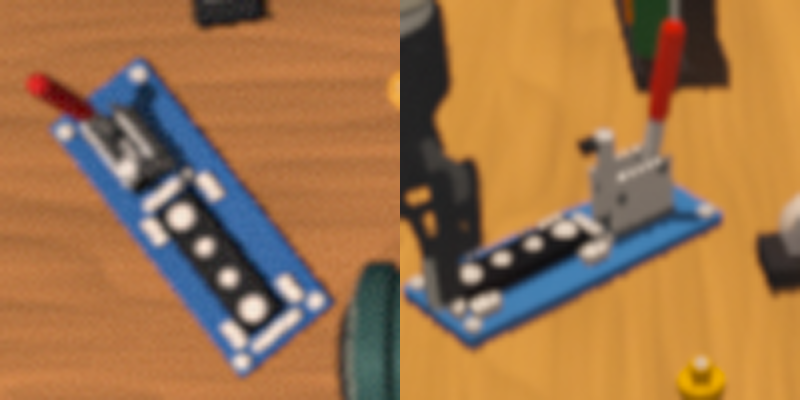

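The blank lies flat in the nest: all four spots read z about 0.028 m, and it is roughly 2 mm off centre. Now the handle.

>>> carry_out(series="0 0 0.036 0; 0.0185 0.0442 0 0; 0.0185 0.0442 0 0; 0.0185 0.0442 0 0; 0.0185 0.0442 0 0; 0.0185 0.0442 0 0; 0.0185 0.0442 0 0; 0.0185 0.0442 0 0; 0 0 0 0; 0 0 0 0; 0 0 0 0", jaw=-1)

```text
time: 12.62
tool_pos: [0.4867, 0.3413, 0.214]
tcp_rot: [2.962, 1.045, -0.001]
wrist_force: [0.6, 0.5, 0.8]
width: 0.001
grip_force: 0.0
```

>>> carry_out(series="0 0 -0.03 0; 0 0 -0.0325 0; 0 0 0 0; 0.0065 0.0052 0 0; 0.0065 0.0053 0 0; 0.0061 0.0049 -0.002 0; 0.0061 0.0049 -0.0021 0; 0.0056 0.0045 -0.0035 0; 0.0056 0.0045 -0.0036 0; 0.005 0.004 -0.0049 0; 0.0049 0.004 -0.005 0; 0.0041 0.0033 -0.006 0; 0.0041 0.0033 -0.0061 0; 0 0 0 0")

```text
time: 14.38
tool_pos: [0.542, 0.3853, 0.1175]
tcp_rot: [2.963, 1.043, -0.002]
wrist_force: [-0.3, -0.5, -0.1]
width: -0.002
grip_force: 0.0
```

>>> carry_out(series="0.0031 0.0025 -0.007 0; 0.003 0.0024 -0.0071 0; 0.0016 0.0013 -0.0056 0; 0.0016 0.0013 -0.0057 0; 0 0 0 0")

```text
time: 15.0
tool_pos: [0.551, 0.3927, 0.0921]
tcp_rot: [2.963, 1.044, -0.002]
wrist_force: [-1.4, 0.2, 0.1]
width: -0.002
grip_force: 0.0
```

>>> carry_out(series="0.0009 0.0007 -0.006 0; 0.0008 0.0007 -0.006 0; 0 0 -0.003 0; 0 0 0 0; 0 0 0 0")

```text
time: 15.62
tool_pos: [0.5532, 0.3943, 0.0804]
tcp_rot: [2.963, 1.044, -0.0]
wrist_force: [-4.8, -3.1, 12.9]
width: 0.003
grip_force: 6.1
```

>>> carry_out(series="0 0 0.05 0; 0 0 0.05 0; 0 -0.03 0.03 0; -0.02 -0.06 0 0; -0.02 -0.06 0 0; 0 -0.06 0 0; 0 0 0 0", jaw=1)

```text
time: 16.5
tool_pos: [0.5131, 0.1822, 0.2079]
tcp_rot: [2.965, 1.036, -0.001]
wrist_force: [0.0, 0.5, 0.4]
width: 0.999
grip_force: 0.0
```

Run:
```python
from m import *
s=bot.read_state();print(s["tool_pos"],s["tcp_rot"])
ims=[]
for cam in("top","side"):
    im,d,P=grab(cam);ims.append(im)
    hs=cv2.cvtColor(im,cv2.COLOR_BGR2HSV)
    m=((hs[...,0]<8)|(hs[...,0]>172))&(hs[...,1]>150)&(np.hypot(P[...,0]-.56,P[...,1]-.40)<.1)
    print(cam,"red",m.sum(),np.nanmin(P[m],0).round(3),np.nanmax(P[m],0).round(3))
    for nm,x,y,r,zl in [("orange",.52,-.17,.06,.03),("purple",.435,.032,.06,.03),("link",.524,-.070,.035,.007),("red",.535,.015,.035,.007),("gold",.528,.12,.035,.007),("blue",.443,-.083,.035,.007)]:
        m=(np.hypot(P[...,0]-x,P[...,1]-y)<r)&(P[...,2]>zl)&(P[...,2]<.06)
        if m.sum()>4: print(nm,m.sum(),rect(P[m][:,:2]),np.median(P[m],0).round(3))
o=[cv2.resize(ims[0][130:310,160:400],(400,300)),cv2.resize(ims[1][100:280,210:390],(300,300),interpolation=cv2.INTER_CUBIC)]
cv2.imwrite("pics/c4.png",np.hstack(o))
```

```text
[0.51312343 0.18218464 0.20788246] [ 2.96476694e+00  1.03640370e+00 -1.23009685e-03]Traceback (most recent call last):
  File "<stdin>", line 8, in <module>
    res = np.fmin.reduce(a, axis=axis, out=out, **kwargs)
ValueError: zero-size array to reduction operation fmin which has no identity
```

```bash
cat > chk.py <<'E'
from m import *
s=bot.read_state();print(s["time"],s["tool_pos"].round(4))
def check(out,skip=()):
    ims=[]
    for cam in("top","side"):
        im,d,P=grab(cam);ims.append(im)
        hs=cv2.cvtColor(im,cv2.COLOR_BGR2HSV)
        m=((hs[...,0]<8)|(hs[...,0]>172))&(hs[...,1]>150)&(np.hypot(P[...,0]-.55,P[...,1]-.39)<.1)
        if m.sum(): print(cam,"red",m.sum(),np.nanmin(P[m],0).round(3),np.nanmax(P[m],0).round(3))
        for nm,x,y,r,zl in [("orange",.52,-.17,.06,.03),("purple",.435,.032,.06,.03),("link",.524,-.070,.035,.007),("red",.535,.015,.035,.007),("gold",.528,.12,.035,.007),("blue",.443,-.083,.035,.007)]:
            if nm in skip: continue
            m=(np.hypot(P[...,0]-x,P[...,1]-y)<r)&(P[...,2]>zl)&(P[...,2]<.06)
            if m.sum()>4: print(nm,m.sum(),rect(P[m][:,:2]),np.median(P[m],0).round(3))
            else: print(nm,"none")
    o=[cv2.resize(ims[0][130:310,160:400],(400,300)),cv2.resize(ims[1][100:280,210:390],(300,300),interpolation=cv2.INTER_CUBIC)]
    cv2.imwrite(out,np.hstack(o))
E
python3 -c "
from chk import *
check('pics/c4.png')"
```

```text
16.55 [0.5135 0.1841 0.2081]
orange 28 ([0.5203, -0.1674], 0.027, 0.024, -46.2) [ 0.521 -0.169  0.042]
purple 22 ([0.4352, 0.0349], 0.025, 0.024, 89.3) [0.434 0.033 0.044]
link 121 ([0.5237, -0.0664], 0.058, 0.031, -34.9) [ 0.525 -0.066  0.012]
red 90 ([0.5416, 0.0185], 0.044, 0.032, -6.4) [0.535 0.019 0.013]
gold 93 ([0.5268, 0.119], 0.047, 0.041, -28.4) [0.528 0.123 0.013]
blue 90 ([0.4423, -0.0805], 0.031, 0.031, -64.6) [ 0.443 -0.08   0.013]
side red 63 [0.529 0.362 0.055] [0.584 0.41  0.069]
orange 125 ([0.52, -0.1708], 0.029, 0.026, -73.0) [ 0.52  -0.173  0.039]
purple 95 ([0.4348, 0.031], 0.03, 0.026, 87.8) [0.435 0.027 0.038]
link 169 ([0.5237, -0.0706], 0.055, 0.023, -21.3) [ 0.524 -0.071  0.011]
red 106 ([0.5359, 0.0132], 0.032, 0.028, -11.1) [0.536 0.011 0.012]
gold 91 ([0.5283, 0.1172], 0.033, 0.031, 5.3) [0.528 0.116 0.012]
blue 136 ([0.443, -0.0864], 0.032, 0.029, 10.5) [ 0.443 -0.089  0.012]
```

View pics/c4.png

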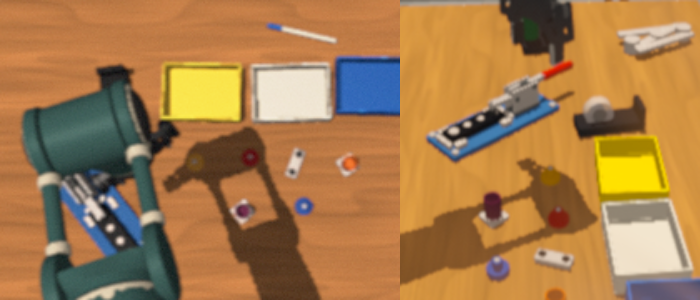

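The clamp is closed, with the handle level at z 0.055 to 0.069. Now the gold knob.

>>> carry_out(series="0.0029 -0.0129 -0.02 10.24; 0.0029 -0.0129 -0.02 10.24; 0.0029 -0.0129 -0.02 10.24; 0.0029 -0.0129 -0.02 10.24; 0.0029 -0.0129 -0.02 10.24; 0 0 0 0; 0 0 -0.04 0; 0 0 -0.03 0; 0 0 -0.02 0; 0 0 0 0; 0 0 0 0", jaw=0.41)

```text
time: 18.02
tool_pos: [0.5294, 0.1223, 0.0195]
tcp_rot: [2.221, 2.22, 0.003]
wrist_force: [0.5, -0.1, -0.2]
width: 0.705
grip_force: 0.0
```

>>> carry_out(series="0 0 0 0; 0 0 0 0; 0 0 0 0; 0 0 0 0; 0 0 0 0; 0 0 0.06 0; 0 0 0.05 0; 0 0 0 0", jaw=-1, grip_force=40)

```text
time: 19.02
tool_pos: [0.5324, 0.1219, 0.1341]
tcp_rot: [2.217, 2.216, 0.015]
wrist_force: [0.6, 0.3, 0.4]
width: 0.367
grip_force: 39.7
```

```bash
python3 -c "
from m import *
P=np.load('top0.npy')
for n,(a,b) in dict(white=(411,131),yellow=(286,130),blue=(529,121)).items(): print(n,ray('top',160+a/2.353-.3,130+b/2.353-.3,.04).round(4))
for n,y in (('white',-.055),('yel',.117),('blue',-.2215)):
    m=(P[...,2]>.03)&(P[...,2]<.06)&(abs(P[...,0]-.66)<.08)&(abs(P[...,1]-y)<.1);q=P[m];e=q[abs(q[:,1]-y)<.05];print(n,'x',np.percentile(e[:,0],[1,99]).round(3)); e=q[abs(q[:,0]-.66)<.035];print('y',sorted(set(e[:,1].round(2))))
"
```

```text
white [ 0.6543 -0.0594]
yellow [0.6582 0.108 ]
blue [ 0.6655 -0.218 ]
white x [0.602 0.711]
y [np.float64(-0.15), np.float64(-0.13), np.float64(0.01), np.float64(0.04)]
yel x [0.606 0.715]
y [np.float64(0.04), np.float64(0.18)]
blue x [0.614 0.722]
y [np.float64(-0.29), np.float64(-0.15), np.float64(-0.13)]
```

>>> carry_out(series="0.0316 -0.035 0 0; 0.0316 -0.035 0 0; 0.0316 -0.035 0 0; 0.0316 -0.035 0 0; 0 0 0 0; 0 0 -0.05 0; 0 0 -0.03 0; 0 0 -0.018 0; 0 0 0 0; 0 0 0 0")

```text
time: 20.27
tool_pos: [0.6556, -0.0186, 0.0315]
tcp_rot: [2.22, 2.221, 0.002]
wrist_force: [0.5, -0.2, 0.2]
width: 0.366
grip_force: 39.8
```

>>> carry_out(series="0 0 0 0; 0 0 0 0; 0 0 0 0; 0 0 0.05 0; 0 0 0.05 0; -0.03 0.0085 0 0; -0.03 0.0085 0 0; -0.03 0.0085 0 0; -0.03 0.0085 0 0; 0 0 -0.04 0; 0 0 -0.04 0; 0 0 0 0; 0 0 0 0", jaw=0.41)

```text
time: 21.9
tool_pos: [0.5355, 0.0152, 0.0513]
tcp_rot: [2.221, 2.221, 0.001]
wrist_force: [-0.5, -0.1, 0.4]
width: 0.705
grip_force: 0.0
```

>>> carry_out(series="0 0 -0.024 0; 0 0 -0.01 0; 0 0 0 0; 0 0 0 0")

```text
time: 22.4
tool_pos: [0.5355, 0.0152, 0.0173]
tcp_rot: [2.221, 2.221, 0.002]
wrist_force: [0.1, -0.3, -0.0]
width: 0.708
grip_force: 0.0
```

>>> carry_out(series="0 0 0 0; 0 0 0 0; 0 0 0 0; 0 0 0 0; 0 0 0 0; 0 0 0.06 0; 0 0 0.05 0; 0.0301 -0.0183 0 0; 0.0301 -0.0183 0 0; 0.0301 -0.0183 0 0; 0.0301 -0.0183 0 0; 0 0 0 0; 0 0 -0.05 0; 0 0 -0.03 0; 0 0 -0.018 0; 0 0 0 0; 0 0 0 0", jaw=-1)

```text
time: 24.52
tool_pos: [0.656, -0.058, 0.0297]
tcp_rot: [2.22, 2.22, 0.002]
wrist_force: [-1.1, 0.0, -0.1]
width: 0.374
grip_force: 39.9
```

>>> carry_out(series="0 0 0 0; 0 0 0 0; 0 0 0 0; 0 0 0.05 0; 0 0 0.05 0; -0.0427 -0.0051 0 0; -0.0427 -0.0051 0 0; -0.0427 -0.0051 0 0; -0.0427 -0.0051 0 0; -0.0427 -0.0051 0 0; 0 0 -0.04 0; 0 0 -0.03 0; 0 0 0 0; 0 0 0 0", jaw=0.41)

```text
time: 26.28
tool_pos: [0.4423, -0.0836, 0.0591]
tcp_rot: [2.221, 2.221, 0.001]
wrist_force: [0.4, 0.7, 0.6]
width: 0.708
grip_force: 0.0
```

Run:
```python
from m import *
im,d,P=grab("side");cv2.imwrite("pics/s5.png",im)
for n in ("knob1_c","knob2_c","knob3_c","tube2_c","tube3_c","link1_c"):
    for x in spot_in("side",n)[:2]:
        u,v=map(int,x["rect"][:2]);print(n,round(x["score"],2),P[v,u].round(3))
cv2.imwrite("pics/c5.png",cv2.resize(im[100:350,210:460],(600,600),interpolation=cv2.INTER_CUBIC))
```

```text
knob1_c 0.45 [ 0.654 -0.065  0.013]
knob1_c 0.18 [ 0.463 -0.113  0.299]
knob3_c 0.43 [ 0.44  -0.09   0.019]
tube2_c 0.76 [ 0.52  -0.184  0.032]
tube2_c 0.23 [ 0.658 -0.026  0.016]
tube3_c 0.52 [0.435 0.012 0.003]
link1_c 0.69 [ 0.521 -0.077  0.012]
```

View pics/c5.png

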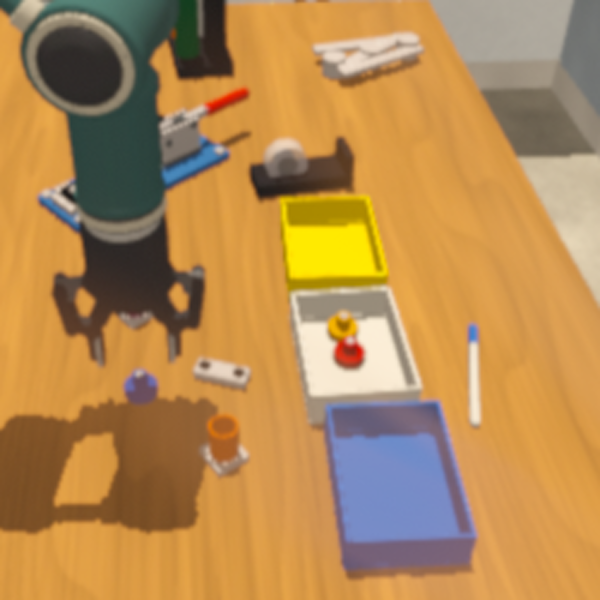

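Gold and red are in the white bin at (342,327) and (350,352). Blue knob next.

>>> carry_out(series="0 0 -0.03 0; 0 0 -0.012 0; 0 0 0 0; 0 0 0 0")

```text
time: 27.12
tool_pos: [0.442, -0.0836, 0.0167]
tcp_rot: [2.221, 2.221, 0.001]
wrist_force: [-0.1, -0.9, -0.2]
width: 0.703
grip_force: 0.0
```

>>> carry_out(series="0 0 0 0; 0 0 0 0; 0 0 0 0; 0 0 0 0; 0 0 0 0; 0 0 0.06 0; 0 0 0.05 0; 0.0427 -0.0029 0 0; 0.0427 -0.0029 0 0; 0.0427 -0.0029 0 0; 0.0427 -0.0029 0 0; 0.0427 -0.0029 0 0; 0 0 0 0; 0 0 -0.05 0; 0 0 -0.03 0; 0 0 -0.018 0; 0 0 0 0; 0 0 0 0", jaw=-1)

```text
time: 29.38
tool_pos: [0.656, -0.0982, 0.0298]
tcp_rot: [2.22, 2.22, 0.002]
wrist_force: [1.3, 0.0, -1.2]
width: 0.374
grip_force: 40.0
```

>>> carry_out(series="0 0 0 0; 0 0 0 0; 0 0 0 0; 0 0 0.05 0; 0 0 0.05 0; -0.0189 0.0042 0 9.7; -0.0189 0.0042 0 9.7; -0.0189 0.0042 0 9.7; -0.0189 0.0042 0 9.7; -0.0189 0.0042 0 9.7; -0.0189 0.0042 0 9.7; -0.0189 0.0042 0 9.8; 0 0 -0.04 0; 0 0 -0.04 0; 0 0 0 0; 0 0 -0.032 0; 0 0 0 0; 0 0 0 0", jaw=0.41)

```text
time: 31.62
tool_pos: [0.5239, -0.0688, 0.0179]
tcp_rot: [0.599, 3.082, 0.0]
wrist_force: [-0.2, 0.3, -0.1]
width: 0.704
grip_force: 0.0
```

>>> carry_out(series="0 0 0 0; 0 0 0 0; 0 0 0 0; 0 0 0 0; 0 0 0 0; 0 0 0 0; 0 0 0.06 0; 0 0 0.05 0; 0 0 0 0", jaw=-1)

```text
time: 32.75
tool_pos: [0.5267, -0.0693, 0.1315]
tcp_rot: [0.597, 3.074, 0.0]
wrist_force: [0.9, -0.6, -0.1]
width: 0.239
grip_force: 39.4
```

Link held (about 20 mm). Carry it to the yellow bin.

>>> carry_out(series="0.034 0.045 0 0; 0.034 0.045 0 0; 0.034 0.045 0 0; 0.034 0.045 0 0; 0 0 0 0; 0 0 -0.05 0; 0 0 -0.03 0; 0 0 -0.018 0; 0 0 0 0; 0 0 0 0")

```text
time: 34.0
tool_pos: [0.6597, 0.1112, 0.0295]
tcp_rot: [0.6, 3.082, 0.001]
wrist_force: [-0.2, 0.3, 0.4]
width: 0.239
grip_force: 39.5
```

>>> carry_out(series="0 0 0 0; 0 0 0 0; 0 0 0 0; 0 0 0.05 0; 0 0 0.06 0; -0.0321 -0.0112 0 -9.7; -0.0321 -0.0112 0 -9.7; -0.0321 -0.0112 0 -9.7; -0.0321 -0.0112 0 -9.7; -0.0321 -0.0112 0 -9.7; -0.0321 -0.0113 0 -9.7; -0.0321 -0.0113 0 -9.8; 0 0 0 0; 0 0 -0.04 0; 0 0 -0.03 0; 0 0 -0.03 0; 0 0 -0.01 0; 0 0 0 0; 0 0 0 0", jaw=0.41)

```text
time: 36.38
tool_pos: [0.4355, 0.0329, 0.0294]
tcp_rot: [2.22, 2.221, 0.003]
wrist_force: [0.2, 0.2, 0.5]
width: 0.709
grip_force: 0.0
```

>>> carry_out(series="0 0 0 0; 0 0 0 0; 0 0 0 0; 0 0 0 0; 0 0 0 0; 0 0 0 0; 0 0 0.06 0; 0 0 0.05 0; 0 0 0 0", jaw=-1)

```text
time: 37.5
tool_pos: [0.438, 0.0329, 0.1429]
tcp_rot: [2.216, 2.217, 0.011]
wrist_force: [0.2, 0.2, 0.4]
width: 0.002
grip_force: 0.0
```

Missed: the tube was probably knocked aside. Looking again.

Run:
```python
from m import *
out=[]
for cam in("top","side"):
    im,d,P=grab(cam)
    for n in ("tube3_c","tube2_c","link1_c"):
        for x in spot_in(cam,n)[:2]:
            u,v=map(int,x["rect"][:2]);print(cam,n,round(x["score"],2),np.round(x["rect"]),P[v,u].round(3))
    m=(P[...,2]>.025)&(P[...,2]<.06)&(P[...,0]>.36)&(P[...,0]<.58)&(abs(P[...,1]+.03)<.22)
    n,l,st,ce=cv2.connectedComponentsWithStats(m.astype(np.uint8))
    for i in range(1,n):
        if st[i,4]>6: print(cam,st[i,4],ce[i].round(),rect(P[l==i][:,:2]),np.median(P[l==i],0).round(3))
    out.append(cv2.resize(im[130:330,200:440] if cam=="top" else im[130:330,210:450],(400,333),interpolation=cv2.INTER_CUBIC))
cv2.imwrite("pics/c6.png",np.hstack(out))
```

```text
top tube2_c 0.45 [370. 226.  11.  12.] [ 0.527 -0.167  0.012]
top tube2_c 0.24 [195. 226.  31.  38.] [0.533 0.366 0.069]
top 35 [370. 227.] ([0.5198, -0.1667], 0.026, 0.026, -20.7) [ 0.521 -0.168  0.041]
side tube3_c 0.83 [250. 234.  16.  19.] [ 0.397 -0.006  0.026]
side tube2_c 0.67 [303. 284.  21.  25.] [ 0.52  -0.184  0.038]
side tube2_c 0.23 [268. 165.  87.  62.] [0.454 0.022 0.214]
side link1_c 0.47 [346. 207.  17.   9.] [0.656 0.099 0.012]
side link1_c 0.21 [336. 170.  44.  28.] [0.645 0.261 0.033]
side 123 [248. 229.] ([0.3931, 0.0048], 0.029, 0.027, -88.8) [ 0.393 -0.001  0.036]
side 153 [303. 280.] ([0.5195, -0.1707], 0.027, 0.027, -65.9) [ 0.52  -0.173  0.037]
```

View pics/c6.png

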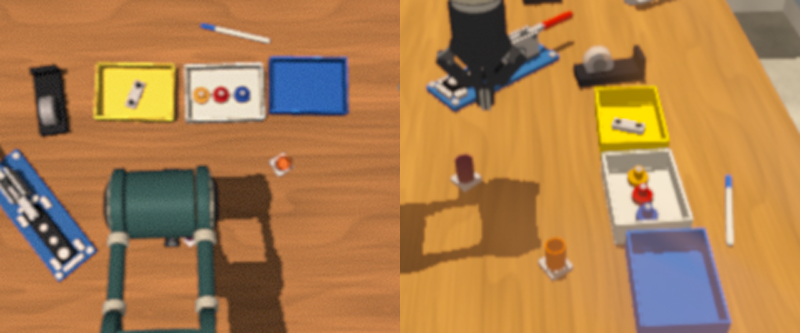

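The side view shows the purple tube standing at about (0.394, 0.006). The link and all three knobs are in their bins.

>>> carry_out(series="-0.0207 -0.0135 0 0; -0.0207 -0.0135 0 0; 0 0 0 0; 0 0 0 0; 0 0 -0.03 0; 0 0 -0.03 0; 0 0 -0.03 0; 0 0 -0.02 0; 0 0 0 0; 0 0 0 0", jaw=0.5)

```text
time: 39.15
tool_pos: [0.3936, 0.006, 0.0288]
tcp_rot: [2.221, 2.221, 0.001]
wrist_force: [0.2, -0.1, -0.2]
width: 0.752
grip_force: 0.0
```

>>> carry_out(series="0 0 0 0; 0 0 0 0; 0 0 0 0; 0 0 0 0; 0 0 0 0; 0 0 0.06 0; 0 0 0.06 0; 0 0 0 0", jaw=-1)

```text
time: 40.15
tool_pos: [0.3971, 0.0056, 0.1538]
tcp_rot: [2.215, 2.215, 0.013]
wrist_force: [0.9, 0.6, -0.0]
width: 0.314
grip_force: 39.6
```

>>> carry_out(series="0.0457 -0.0318 0 0; 0.0457 -0.0318 0 0; 0.0457 -0.0318 0 0; 0.0457 -0.0318 0 0; 0.0457 -0.0318 0 0; 0.0457 -0.0318 0 0; 0 0 0 0; 0 0 -0.05 0; 0 0 -0.04 0; 0 0 -0.02 0; 0 0 0 0; 0 0 0 0")

```text
time: 41.65
tool_pos: [0.6675, -0.185, 0.0395]
tcp_rot: [2.22, 2.221, 0.001]
wrist_force: [1.0, -0.3, 1.0]
width: 0.314
grip_force: 40.7
```

>>> carry_out(series="0 0 -0.003 0; 0 0 0 0; 0 0 0 0")

```text
time: 42.02
tool_pos: [0.667, -0.1851, 0.0357]
tcp_rot: [2.221, 2.221, 0.001]
wrist_force: [0.2, 0.6, -1.0]
width: 0.312
grip_force: 40.7
```

>>> carry_out(series="0 0 0 0; 0 0 0 0; 0 0 0 0; 0 0 0.06 0; 0 0 0.06 0; -0.0369 0.004 0 0; -0.0369 0.004 0 0; -0.0369 0.004 0 0; -0.0369 0.004 0 0; 0 0 0 0; 0 0 -0.04 0; 0 0 -0.04 0; 0 0 -0.03 0; 0 0 -0.016 0; 0 0 0 0; 0 0 0 0", jaw=0.41)

```text
time: 44.02
tool_pos: [0.5206, -0.1695, 0.0304]
tcp_rot: [2.22, 2.22, 0.002]
wrist_force: [0.4, -0.1, -0.1]
width: 0.707
grip_force: 0.0
```

>>> carry_out(series="0 0 0 0; 0 0 0 0; 0 0 0 0; 0 0 0 0; 0 0 0 0; 0 0 0.06 0; 0 0 0.06 0; 0 0 0 0", jaw=-1)

```text
time: 45.02
tool_pos: [0.5235, -0.1706, 0.1556]
tcp_rot: [2.213, 2.213, 0.008]
wrist_force: [1.1, -0.0, -0.6]
width: 0.316
grip_force: 39.6
```

Held. Place at (0.668, -0.250).

>>> carry_out(series="0.0369 -0.02 0 0; 0.0369 -0.02 0 0; 0.0369 -0.02 0 0; 0.0369 -0.02 0 0; 0 0 0 0; 0 0 -0.05 0; 0 0 -0.04 0; 0 0 -0.022 0; 0 0 0 0; 0 0 0 0")

```text
time: 46.28
tool_pos: [0.6669, -0.2489, 0.0376]
tcp_rot: [2.221, 2.221, 0.0]
wrist_force: [-0.1, -0.5, 0.3]
width: 0.311
grip_force: 42.5
```

>>> carry_out(series="0 0 0 0; 0 0 0 0; 0 0 0 0; 0 0 0.06 0; 0 0 0.06 0; 0 0 0.05 0; -0.06 0 0 0; -0.06 0 0 0; -0.06 0 0 0; -0.06 0 0 0; 0 0 0 0; 0 0 0 0", jaw=0.41)

```text
time: 47.78
tool_pos: [0.4273, -0.2493, 0.208]
tcp_rot: [2.221, 2.219, 0.001]
wrist_force: [0.4, -0.3, 0.7]
width: 0.708
grip_force: 0.0
```

Run:
```python
from m import *
print(bot.read_state()["tool_pos"])
out=[]
for cam in("top","side"):
    im,d,P=grab(cam)
    hs=cv2.cvtColor(im,cv2.COLOR_BGR2HSV)
    m=((hs[...,0]<8)|(hs[...,0]>172))&(hs[...,1]>150)&(np.hypot(P[...,0]-.55,P[...,1]-.39)<.1)
    if m.sum(): print(cam,"red",m.sum(),np.nanmin(P[m],0).round(3),np.nanmax(P[m],0).round(3))
    for n in ("tube3_c","tube2_c","tube1_c","link1_c","knob1_c","knob2_c","knob3_c"):
        for x in spot_in(cam,n)[:2]:
            u,v=map(int,x["rect"][:2]);print(cam,n,round(x["score"],2),np.round(x["rect"]),P[v,u].round(3))
    out.append(cv2.resize(im[110:330,170:470] if cam=="top" else im[100:350,210:460],(400,293) if cam=="top" else (400,400),interpolation=cv2.INTER_CUBIC))
out[0]=cv2.copyMakeBorder(out[0],0,107,0,0,cv2.BORDER_CONSTANT)
cv2.imwrite("pics/c7.png",np.hstack(out))
```

```text
[ 0.4272837  -0.24930979  0.20795274]
top red 138 [ 0.524  0.367 -0.003] [0.592 0.446 0.071]
top tube3_c 0.6 [372. 183.  14.  11.] [ 0.669 -0.182  0.014]
top tube2_c 0.42 [393. 182.   9.  13.] [ 0.667 -0.245  0.019]
top link1_c 0.66 [279. 186.  14.  18.] [0.659 0.117 0.018]
top knob1_c 0.61 [333. 189.  15.  12.] [ 0.649 -0.055  0.024]
top knob2_c 0.45 [218. 253.  77.  92.] [0.448 0.302 0.051]
top knob3_c 0.57 [346. 187.  10.  12.] [ 0.651 -0.097  0.025]
side red 57 [0.529 0.358 0.057] [0.584 0.406 0.067]
side tube3_c 0.58 [370. 286.  18.  22.] [ 0.663 -0.198  0.038]
side tube2_c 0.96 [378. 310.  20.  27.] [ 0.664 -0.263  0.043]
side tube2_c 0.55 [337. 171.  43.  25.] [0.648 0.261 0.025]
side knob1_c 0.66 [354. 247.  13.   9.] [ 0.652 -0.063  0.022]
side knob1_c 0.55 [376. 310.  22.  26.] [ 0.661 -0.262  0.038]
side knob3_c 0.7 [346. 207.  22.   8.] [0.653 0.098 0.014]
```

View pics/c7.png

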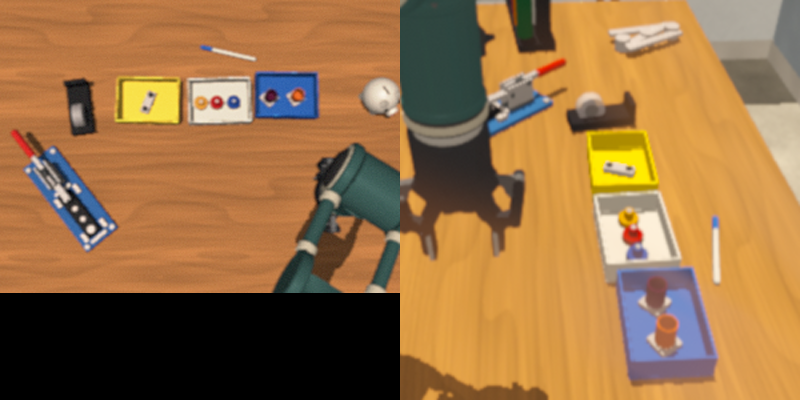

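All six parts are in their bins, the blank is clamped, the handle is level and the robot is clear.

```bash
python3 -c "
from workcell import bot
print(bot.finish_job())"
```

```text
the job is handed in; nothing more can be done
None
```

The job is handed in, with no verdict returned: the last pictures show the blank flat in the nest under the closed clamp and all six loose parts present (two tubes, one link, three knobs) in their bins. The pad's force on the blank could not be measured directly.

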